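Damp check along the valve block seam, then sleeve the outlet

ROBOT

A 6-joint arm with a two-finger parallel gripper is mounted at the origin on the work surface. World frame = base frame: x ahead of the robot, y to its left, z up, the work surface at z = 0. Lengths are in m, angles in rad, forces in N, time in s.
With the tool pointing down it reaches from about 0.325 to 1 m from the base axis. Payload 5.1 kg.
Tool frame: the origin (TCP) lies at the very end of the fingers, on their centre line; the grasp point (between the pads) lies 19 mm behind it; z points along the fingers, y is the line along which they close (so a half turn about z gives the same grasp; the last joint's range is limited). The gripper opens to 85 mm and grips with 20 to 120 N. Pads are 22 mm wide; open, the fingers measure 114 mm over their backs; the gripper's body (76 mm by 85 mm) begins 54 mm behind the grasp point. The pads swing forward as they close: fully open they stand 13 mm farther back than shut.
Start: joints at [-1.286, 0.124, 1.65, -0, 1.367, -0.083], TCP at [0.234, -0.607, 0.231] pointing down, gripper open.
Joint ranges: [-2.61, 2.61], [-1.02, 2.33], [0.03, 2.71], [-1.35, 4.49], [0.32, 2.68], [-2.91, 2.91]. Speed limits (rad/s): [2.57, 2.57, 3.14, 3.14, 3.14, 3.14].

INTERFACE

Orientations are given as a rotation vector (axis times angle).
In Python, from rig import robot, gripper_to, kin, get_image, workorder, readout gives the robot as it stands. Calls block until the motion is done:
- robot.goto(position, orientation): joint-space move of the TCP to a pose.
- robot.move_linear(position, velocity=0.15, rot=None): straight line of the TCP; rot=None keeps the orientation; velocity is the mean speed in m/s.
- robot.goto_joints(angles): joint-space move.
- gripper_to(opening, effort=None): opening from 0.0 (shut) to 1.0 (fully open); effort is the grip in N (None keeps the last); returns when the fingers have stopped.
- robot.dwell(seconds).
- kin.solve_ik(position, orientation): joint angles nearest the present ones, or None.
- get_image(name): name is "scene" or "top" or "wrist"; returns a dict with "frame" (400x640x3 uint8, blue, green, red), "mtx" (3x3 intrinsics, pixels), "T" (4x4, takes a point from camera to world coordinates). Camera axes: x right, y up, looking along -z (the intrinsics and any distortion apply to the point x, -y, -z); pixel columns grow to the right and rows downward; lengths in m; the calibration is good to about 2 mm. A picture is of the moment at which its call begins. There is no depth.
A pose or a line that the arm cannot do raises robot.IKError and nothing moves.
- workorder.close_job(): hands the job in; it is judged then, once.
Readings, each from a call of its own:
- readout.get_time(): time.
- readout.get_joint_pos(): joint angles.
- readout.get_joint_vel(): joint speeds.
- readout.get_effort(): joint torques, N m.
- readout.get_ee_pos(): TCP position.
- readout.get_tool_rot(): TCP orientation.
- readout.get_force(): force on the tool from outside, world axes, zero at the start.
- readout.get_wrist_torque(): the same for the moment, N m.
- readout.get_grip_width(): opening from 0.0 (shut) to 1.0 (fully open).
- readout.get_finger_force(): force on a finger pad.
Only numpy, scipy, OpenCV 4.12 (cv2) and the standard library are available. Lean on these libraries where they do the work, as an engineer would, in place of code of your own. Each camera call takes 0.05 s, during which the arm holds its last target. There are 200 camera calls.

TASK

Check the seam of the grey valve block for damp: lift the yellow probe out of its cradle and trace its steel tip slowly, no faster than 5 cm/s, along the whole L-shaped seam channel from the red mark round the corner to the green mark, keeping the tip down inside the channel and without pressing hard. Lay the probe back in its cradle upright as it was, then slip the orange guard sleeve fully home over the chrome outlet spigot of the block. Leave the valve knob, bottles, opener and ice cube tray undisturbed.

Things in the scene. Friction and masses are not known exactly. Their poses are not given: they have to be found in the camera images.
- block: Fixed grey valve block, x -110 to 115, y -80 to 80 mm, 60 high; origin at its underside, z up. In its flat top an L-shaped seam channel, 16 wide, 12 deep, black floor: from (-90, 45) by the red mark along x to (15, 45), then along -y to (15, -55) by the green mark; open 8 mm past each end. Chrome spigot at (75, 30); chrome valve knob at (80, -45), 44 mm tall, on a 68 mm disc.
- seam_start (a point): Start of the seam's centre line, beside the red mark, at the height of the block's top face (channel floor 12 mm lower); axes as the block's.
- seam_corner (a point): Corner of the seam's centre line, at the height of the block's top face.
- seam_end (a point): End of the seam's centre line, beside the green mark, at the height of the block's top face.
- spigot_foot (a point): Centre of the foot of the upright chrome outlet spigot, on the block's top face. Spigot 26 mm diameter, 35 mm high, the top 10 mm tapering to 16 mm.
- valve_mark (a point): Point on the chrome valve knob, 18 mm off its axis; the knob is to stay as it is.
- cradle: Fixed black cradle, base 130 x 80 x 8 mm, origin under its centre, z up, x along the probe. Two 8 mm thick saddles at x = -40 and 40 mm carry the probe's handle on their tops at z = 87, between flared ears (27 mm apart at the bottom, 37 at the top) that reach z = 108. Seated, the probe's origin is at (0, 0, 100 mm), its axes along the cradle's.
- probe: Loose yellow hand probe, 120 g: handle a rounded bar 130 x 22 x 26 mm (x, y, z), origin at its centre, to be gripped across the 22 mm between the saddles. A 7 mm steel neck leaves the +x end, bends down and ends at (105, 0, -88 mm). Total length 174 mm. x points toward the tip end; z up as it lies.
- probe_tip (a point): Lowest point of the probe's rounded 7 mm steel tip, at (105, 0, -88 mm) in the probe's frame.
- sleeve: Loose orange rigid tube standing upright on the shelf, 40 mm outside and 30 mm inside diameter, 70 mm long, open at both ends, 50 g; origin at the centre of its lower end, z along its axis.
- bottle_a: Closed amber bottle, 60 mm diameter, 120 mm high, on the white lazy susan; bystander. Origin at the centre of its foot.
- bottle_b: Closed amber bottle, 60 mm diameter, 130 mm high, on the lazy susan; bystander. Origin at the centre of its foot.
- bottle_c: Closed amber bottle, 60 mm diameter, 140 mm high, on the lazy susan; bystander. Origin at the centre of its foot.
- opener: Flat steel bottle opener, about 120 mm long, lying on the lazy susan (a fixed white disc 260 mm across, 24 mm high); bystander.
- ice_tray: Blue ice cube tray 70 x 130 x 30 mm on the shelf; bystander. Origin at the centre of its underside.
Mind the look-alikes: they are no part of the job. Several things look just like the sleeve: the one meant starts farthest to the robot's right.

How it is judged:
By the outcome, as a careful person would: the job done as asked, in the order asked, and still so for the second after the job is handed in, with the robot touching nothing.
It also fails if it takes over 72 s, if anything falls off the work surface, if the arm or the gripper's body presses on something with over 40 N, if the wrist force passes 120 N, or if a joint passes its speed limit or range.

## Working session

There is one attempt and no reset: what is moved stays moved. The work goes in short steps, each a Python script; the robot and the scene stay as the last script left them, time stands still between calls to the robot, and variables do not carry over. Pictures are saved under pics/ and viewed, at most 10 in all, crops included, and the job is handed in when it is done.

```bash
mkdir -p pics; ls; python3 - <<'E'
from rig import *
import cv2,pickle
d={}
for n in("scene","top","wrist"):
    i=get_image(n); d[n]=i; cv2.imwrite(f"pics/{n}0.png",i["frame"]); print(n,i["mtx"].round(1).tolist(),i["T"].round(3).tolist(),[k for k in i])
pickle.dump(d,open("im0.pkl","wb"))
print(readout.get_time(),readout.get_tool_rot())
E
```

```text
pics
scene [[485.9, 0.0, 324.6], [0.0, 485.9, 196.0], [0.0, 0.0, 1.0]] [[0.801, -0.514, 0.307, 0.906], [0.598, 0.682, -0.421, -0.495], [0.007, 0.52, 0.854, 1.215], [0.0, 0.0, 0.0, 1.0]] ['frame', 'mtx', 'T']
top [[460.4, 0.0, 321.7], [0.0, 460.4, 192.3], [0.0, 0.0, 1.0]] [[-0.011, 0.99, -0.141, 0.363], [-1.0, -0.011, 0.0, 0.08], [-0.001, 0.141, 0.99, 1.263], [0.0, 0.0, 0.0, 1.0]] ['frame', 'mtx', 'T']
wrist [[333.6, 0.0, 318.0], [0.0, 333.6, 199.8], [0.0, 0.0, 1.0]] [[0.359, 0.888, 0.288, 0.307], [-0.933, 0.342, 0.109, -0.579], [-0.002, -0.308, 0.951, 0.373], [0.0, 0.0, 0.0, 1.0]] ['frame', 'mtx', 'T']
0.15 [-3.08707140e+00 -5.74182809e-01  2.96450159e-04]
```

View pics/top0.png

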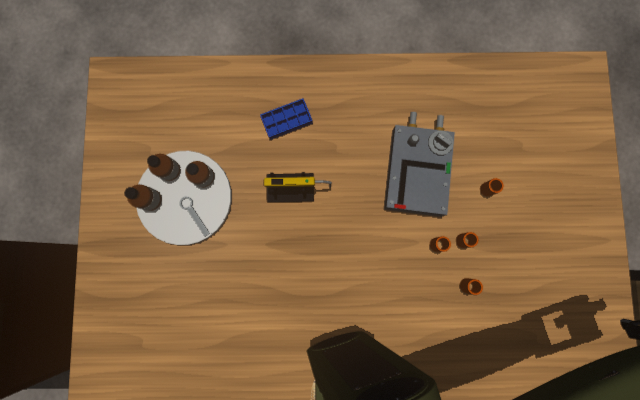

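View pics/scene0.png

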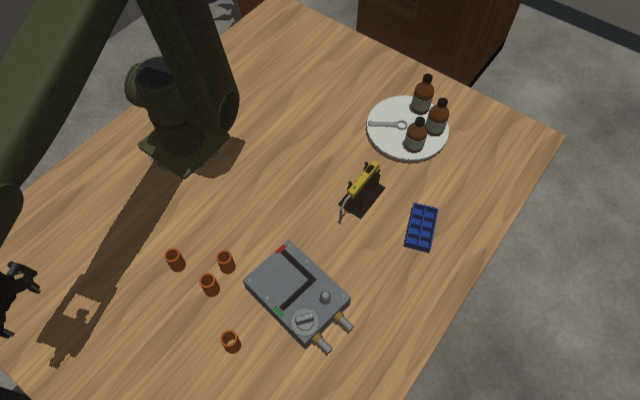

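The top view shows the block (~420,170), with the red mark at (399,207) and the green mark at (448,167). The probe in its cradle is at (290,182) with its tip to the right at (328,185). There are four orange sleeves, and the rightmost is at (494,186), the one meant. In the scene view the same sleeve is at (230,340).

```bash
cat > h.py <<'E'
from rig import *
import numpy as np,cv2,pickle
from scipy.spatial.transform import Rotation as R
def px2w(im,uv,z):
    uv=np.atleast_2d(np.array(uv,float)); K=im["mtx"];T=im["T"]
    d=np.c_[(uv[:,0]-K[0,2])/K[0,0],-(uv[:,1]-K[1,2])/K[1,1],-np.ones(len(uv))]@T[:3,:3].T
    o=T[:3,3]; return o+d*((z-o[2])/d[:,2])[:,None]
def w2px(im,p):
    p=np.atleast_2d(p); c=(p-im["T"][:3,3])@im["T"][:3,:3]; K=im["mtx"]
    return np.c_[K[0,2]+K[0,0]*c[:,0]/-c[:,2],K[1,2]+K[1,1]*-c[:,1]/-c[:,2]]
def down(yaw):  # tool z down; tool x axis heads along yaw, tool y = yaw-90
    c,s=np.cos(yaw),np.sin(yaw); return R.from_matrix([[c,s,0],[s,-c,0],[0,0,-1]]).as_rotvec()
def snap(cam,name):
    i=get_image(cam); cv2.imwrite(f"pics/{name}.png",i["frame"]); pickle.dump(i,open(name+".pkl","wb")); return i
def load(n): return pickle.load(open(n+".pkl","rb"))
E
python3 - <<'E'
from h import *
d=pickle.load(open("im0.pkl","rb"));t=d["top"]
print(px2w(t,[(395,126),(455,133),(447,215),(386,210),(399,207),(448,167)],.06).round(3))
print("sleeves",px2w(t,[(496,184),(442,242),(470,240),(475,285)],.07).round(3))
print("probe",px2w(t,[(264,182),(314,182)],.113).round(3),"cradle",px2w(t,[(267,202),(314,201)],.008).round(3))
print("tray",px2w(t,[(287,118)],.03).round(3))
i=d["wrist"];R0=R.from_rotvec(readout.get_tool_rot()).as_matrix()
print("cam in tool",R0.T@(i["T"][:3,3]-readout.get_ee_pos()),(R0.T@i["T"][:3,:3]).round(3))
f=cv2.resize(t["frame"][100:280,240:520],None,fx=2.8,fy=2.8,interpolation=cv2.INTER_CUBIC);cv2.imwrite("pics/c.png",f)
for y in(0,np.pi/2,-np.pi/2,np.pi):
  for p in [(.55,-.15,.3),(.58,.17,.3)]:
    q=kin.solve_ik(p,down(y));print(y,p,None if q is None else np.round(q,2))
E
```

```text
[[ 0.712 -0.12   0.06 ]
 [ 0.691 -0.28   0.06 ]
 [ 0.471 -0.248  0.06 ]
 [ 0.486 -0.089  0.06 ]
 [ 0.493 -0.123  0.06 ]
 [ 0.599 -0.257  0.06 ]]
sleeves [[ 0.55  -0.378  0.07 ]
 [ 0.4   -0.229  0.07 ]
 [ 0.404 -0.301  0.07 ]
 [ 0.291 -0.308  0.07 ]]
probe [[0.555 0.225 0.113]
 [0.553 0.099 0.113]] cradle [[0.516 0.23  0.008]
 [0.518 0.101 0.008]]
tray [[0.747 0.173 0.03 ]]
cam in tool [ 0.07833919  0.00044645 -0.14242138] [[-0.001  0.951  0.308]
 [ 1.     0.001  0.   ]
 [-0.     0.308 -0.951]]
0 (0.55, -0.15, 0.3) [-0.36 -0.09  1.75 -0.    1.48  1.21]
0 (0.58, 0.17, 0.3) [ 0.2  -0.01  1.67 -0.    1.48  1.77]
1.5707963267948966 (0.55, -0.15, 0.3) [-0.36 -0.09  1.75 -0.    1.48 -0.36]
1.5707963267948966 (0.58, 0.17, 0.3) [ 0.2  -0.01  1.67 -0.    1.48  0.2 ]
-1.5707963267948966 (0.55, -0.15, 0.3) [-0.36 -0.09  1.75 -0.    1.48  2.78]
-1.5707963267948966 (0.58, 0.17, 0.3) None
3.141592653589793 (0.55, -0.15, 0.3) [-0.36 -0.09  1.75  0.    1.48 -1.93]
3.141592653589793 (0.58, 0.17, 0.3) [ 0.2  -0.01  1.67 -0.    1.48 -1.37]
```

```bash
python3 - <<'E'
from h import *
t=readout.get_time()
robot.goto([.58,-.16,.30],down(np.pi/2)); print(readout.get_time()-t); snap("wrist","wb")
robot.goto([.55,.20,.33],down(np.pi/2)); print(readout.get_time()-t); snap("wrist","wc")
E
```

```text
2.0500000000000003
3.4583
```

View pics/wb.png

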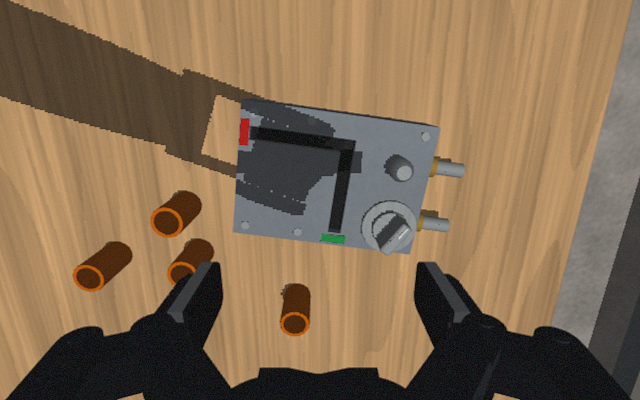

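View pics/wc.png

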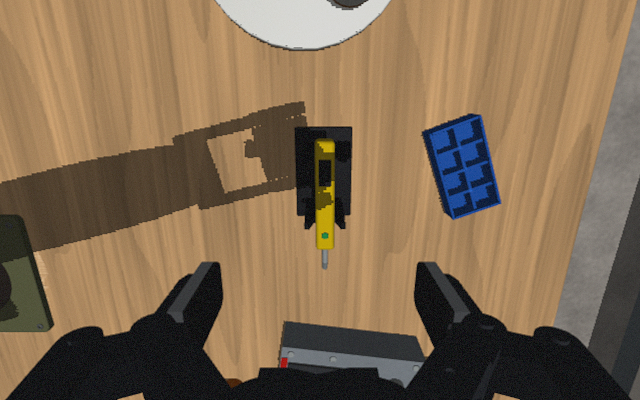

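The wrist views show the block's top corners near (242,101), (439,126), (411,254) and (234,232). The target sleeve's ring is at (295,322). The probe handle runs from (325,139) to (325,249), with its tip near (325,268).

```bash
cat > fit.py <<'E'
from h import *
from scipy.optimize import least_squares
wb,wc=load("wb"),load("wc")
def place(p,v): c,s=np.cos(p[2]),np.sin(p[2]); v=np.array(v,float)/1000; return np.c_[p[0]+c*v[:,0]-s*v[:,1],p[1]+s*v[:,0]+c*v[:,1],v[:,2]]
B=[(-110,80,60),(115,80,60),(115,-80,60),(-110,-80,60),(23,53,60)]; 
g=cv2.cvtColor(wb["frame"],cv2.COLOR_BGR2GRAY)
obs=np.array([(242,101),(439,126),(411,254),(234,232),(356,140)],np.float32)
r=least_squares(lambda p:(w2px(wb,place(p,B))-obs).ravel(),[.59,-.185,-.13]); pb=r.x
print("block",pb.round(4),np.rad2deg(pb[2]).round(2),r.fun.reshape(-1,2).round(1).tolist())
def ring(im,win):
    x0,y0,x1,y1=win; f=im["frame"][y0:y1,x0:x1].astype(int)
    m=((f[...,2]>150)&(f[...,2]-f[...,0]>100)).astype(np.uint8); c=np.argwhere(m)[:,::-1].astype(np.float32)
    h=cv2.convexHull(c); e=cv2.fitEllipse(h); return np.array(e[0])+[x0,y0],e
c,e=ring(wb,(275,305,316,345)); print("ring",c,e,px2w(wb,c,.07))
f=wc["frame"].astype(int); m=(f[...,1]>110)&(f[...,2]>140)&(f[...,0]<70); m[:130]=0;m[260:]=0;m[:,:300]=0;m[:,345:]=0
c=np.argwhere(m)[:,::-1].astype(np.float32);rc=cv2.minAreaRect(c);print("probe rect",rc)
P=[(-65,0,113),(65,0,113),(105,0,12)]
print("hnd ends",px2w(wc,[(325,139),(325,249)],.113))
def ov(im,pts,win,k,name):
    x0,y0,x1,y1=win; a=cv2.resize(im["frame"][y0:y1,x0:x1],None,fx=k,fy=k,interpolation=cv2.INTER_NEAREST)
    for u,v in w2px(im,pts): cv2.circle(a,(int((u-x0+.5)*k),int((v-y0+.5)*k)),2,(255,0,255),-1)
    return a
if __name__=="__main__":
    bp=place(pb,B+[(-90,45,48),(15,45,48),(15,-55,48),(75,30,95),(80,-45,104),(7,37,60),(7,-63,60),(23,-63,60)])
    s=px2w(wb,ring(wb,(275,305,316,345))[0],.07)[0]
    a=np.linspace(0,6.28,24);sp=np.r_[np.c_[s[0]+.02*np.cos(a),s[1]+.02*np.sin(a),0*a+.07],np.c_[s[0]+.02*np.cos(a),s[1]+.02*np.sin(a),0*a]]
    A=ov(wb,np.r_[bp,sp],(225,90,465,345),2.3,0); 
    h=px2w(wc,[(325,139),(325,249)],.113).mean(0)
    pc=[h[0],h[1],-np.pi/2]
    pp=place(pc,[(x,y,113) for x in(-65,65) for y in (-7,7)]+[(105,0,12)]+[(x,y,8) for x in(-65,65) for y in (-40,40)]+[(x,y,108) for x in(-44,-36,36,44) for y in (-18.5,18.5)])
    C=ov(wc,pp,(280,115,370,280),3.5,0); H=max(len(A),len(C))
    pad=lambda q:cv2.copyMakeBorder(q,0,H-len(q),0,0,cv2.BORDER_CONSTANT)
    o=np.hstack([A[:600] if 0 else pad(A)[:598],pad(C)[:598]])[:, :800];print(o.shape);cv2.imwrite("pics/ov1.png",o)
E
python3 fit.py
```

```text
block [ 0.5931 -0.1847 -0.128 ] -7.33 [[-1.5, -0.8], [1.8, 0.4], [-0.1, -0.4], [-0.4, 1.2], [0.2, 0.0]]
ring [294.27772522 323.99827003] ((19.277725219726562, 18.99827003479004), (24.25380516052246, 28.593994140625), 91.70640563964844) [[ 0.54701592 -0.37748338  0.07      ]]
probe rect ((324.5, 195.5), (107.0, 17.0), 90.0)
hnd ends [[0.55735729 0.22909748 0.113     ]
 [0.55792185 0.09920065 0.113     ]]
(586, 800, 3)
```

View pics/ov1.png

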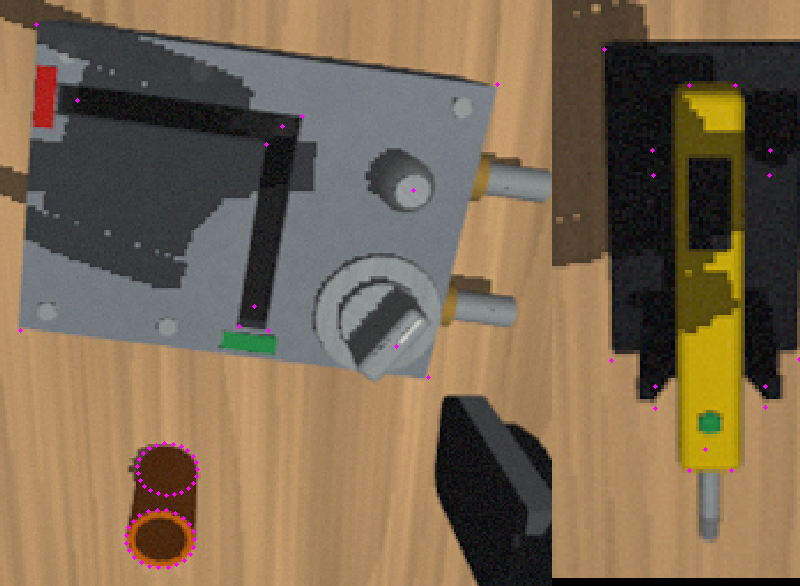

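The overlay matches the block and sleeve to about 1 px. The cradle base sits about 2 mm further toward +y than the handle ends suggest, so I'll grasp in between and verify the tip afterwards.

```bash
python3 - <<'E'
from h import *
D=down(np.pi/2); G=[.557,.1645,.081]
gripper_to(.6,40)
robot.goto([G[0],G[1],.16],D); robot.move_linear(G,.1)
f0=readout.get_force(); gripper_to(0,45); robot.dwell(.2)
print("w",readout.get_grip_width(),readout.get_finger_force(),"df",readout.get_force()-f0,readout.get_ee_pos())
robot.move_linear([G[0],G[1],.19],.12)
print("f",readout.get_force(),readout.get_wrist_torque(),readout.get_grip_width())
# above seam start
c,s=np.cos(-.128),np.sin(-.128); st=np.array([.5931-.09*c-.045*s,-.1847-.09*s+.045*c]); print(st)
robot.goto([st[0],st[1]+.105,.19],D)
robot.move_linear([st[0],st[1]+.105,.069+.066],.1)
robot.dwell(.3)
for i in range(4): robot.dwell(.05);print("f",readout.get_force().round(3),readout.get_wrist_torque().round(4))
print(readout.get_time(),readout.get_ee_pos(),readout.get_tool_rot())
S=snap("scene","s1");T=snap("top","t1");W=snap("wrist","w1")
tip=np.array([[st[0],st[1],.066]]); print(w2px(S,tip),w2px(T,tip),w2px(W,tip))
def cr(im,u,k=5.5,h=36):
    x,y=map(int,u); return cv2.resize(im["frame"][y-h:y+h,x-h:x+h],None,fx=k,fy=k,interpolation=cv2.INTER_NEAREST)
o=[]
for im in(S,T):
    u=w2px(im,tip)[0]; a=cr(im,u); b=a.copy()
    for q in w2px(im,np.r_[tip,[[st[0],st[1],.06]]]): cv2.circle(b,tuple(int((q[j]-int(u[j])+36+.5)*5.5) for j in(0,1)),2,(255,0,255),-1)
    o.append(b)
cv2.imwrite("pics/tip1.png",np.hstack(o))
E
```

```text
w 0.25108800079901417 45.25730788707733 df [ 0.98878371 -0.41612788  3.93974008] [0.55776598 0.16468246 0.08205669]
f [ 1.03886762 -0.25153846 -0.99638551] [0.08368312 0.05032736 0.02720429] 0.25009087572914906
[ 0.50958056 -0.12857957]
f [-0.681  0.737 -0.601] [ 0.0271  0.0133 -0.0844]
f [-0.25  -0.775 -1.851] [0.0529 0.0518 0.0043]
f [-0.486 -0.101 -0.816] [0.0225 0.0062 0.0183]
f [-0.202  0.016 -1.366] [-0.0124  0.0279  0.0104]
9.3917 [ 0.5096652  -0.02363122  0.13518384] [2.22124953e+00 2.22117959e+00 3.29529177e-04]
[[283.62611229 251.74299305]] [[401.24188105 200.45486658]] [[318.74467553 340.88493157]]
```

View pics/tip1.png

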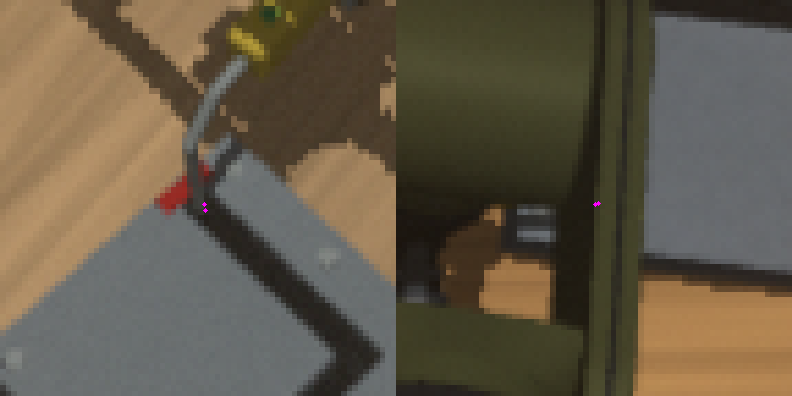

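```bash
python3 - <<'E'
from h import *
S,W=load("s1"),load("w1")
a=cv2.resize(S["frame"][228:272,260:304],None,fx=9,fy=9,interpolation=cv2.INTER_CUBIC)
b=cv2.resize(W["frame"][210:400,220:420],None,fx=2,fy=2.084,interpolation=cv2.INTER_CUBIC)
o=np.hstack([a,b[:396]]);print(o.shape);cv2.imwrite("pics/tip2.png",o)
E
```

```text
(396, 796, 3)
```

View pics/tip2.png

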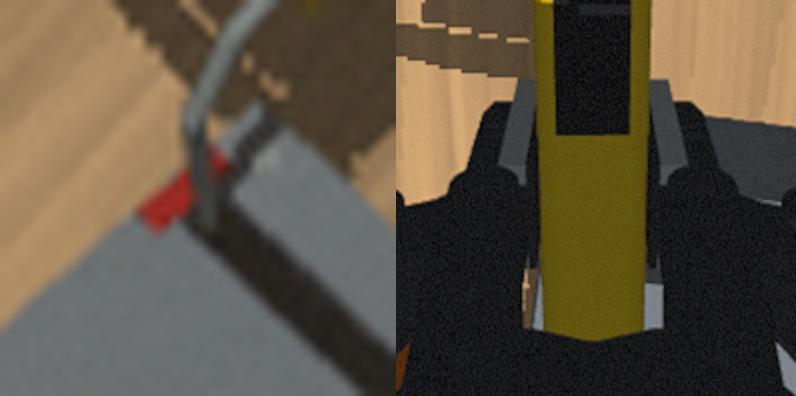

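The scene crop shows the steel tip at px (282.7,253.3), slightly toward −y of my prediction (283.6,252.3). That puts it about 2–4 mm off in −y. I'll correct by 2.5 mm, enter the channel and feel both walls and the floor lightly.

```bash
cat > tr.py <<'E'
from h import *
D=down(np.pi/2); PB=[.5931,-.1847,-.128]
def blk(x,y,dx=0,dy=0):
    c,s=np.cos(PB[2]),np.sin(PB[2]); return np.array([PB[0]+c*x-s*y+dx,PB[1]+s*x+c*y+dy])
def F(n=10):
    a=[]
    for _ in range(n): robot.dwell(.012); a.append(readout.get_force())
    return np.mean(a,0)
def feel(p0,d,step,n,thr,f0):
    for i in range(1,n+1):
        robot.move_linear(p0+d*step*i,.03); f=F(); 
        if -(f-f0)@d>thr: return step*i,f-f0
    return None,f-f0
E
python3 - <<'E'
from tr import *
s=blk(-.088,.045); p=np.array([s[0],s[1]+.105+.0025,.069+.066]); 
robot.move_linear(p,.05); f0=F(15); print("f0",f0)
p[2]=.069+.054; robot.move_linear(p,.03); print("in",F()-f0)
ex,ey,ez=np.eye(3)
a=feel(p,ey,.0015,5,2.,f0); print("+y",a); robot.move_linear(p,.05)
b=feel(p,-ey,.0015,5,2.,f0); print("-y",b); robot.move_linear(p,.05)
print(readout.get_time(),F()-f0)
E
```

```text
f0 [-0.15000245 -0.06192097 -1.08111008]
in [0.06619388 0.16641038 0.08373285]
+y (0.0075, array([ 0.23980947, -4.99108534, -1.73940284]))
-y (0.0045000000000000005, array([0.05965324, 3.77322278, 0.80818275]))
13.7667 [ 0.27468404 -0.11106138 -0.16639148]
```

```bash
python3 - <<'E'
from tr import *
s=blk(-.088,.045); p=np.array([s[0],s[1]+.105+.0039,.069+.054]); 
ex,ey,ez=np.eye(3)
robot.move_linear(p,.03); f0=F(15)
p2=p-ex*.0035; robot.move_linear(p2,.03)
a=feel(p2,-ex,.001,7,1.5,f0); print("-x",a); robot.move_linear(p,.04)
p3=p-ez*.0025; robot.move_linear(p3,.03); f0=F(12)
b=feel(p3,-ez,.001,6,1.5,f0); print("down",b); robot.move_linear(p,.04)
print(readout.get_time(),F()-f0)
E
```

```text
-x (0.005, array([ 3.93335804, -0.4718282 , -1.19493055]))
down (0.004, array([-0.25292342,  2.354903  ,  4.29302495]))
18.525 [ 0.22125489  0.15006254 -0.17542569]
```

Feel results put the centring correction at dy ≈ +3.9 mm and dx ≈ −1.1 mm. The floor is where expected, so I'll trace about 2 mm above it.

```bash
python3 - <<'E'
from tr import *
def P(x,y,z=.0503): s=blk(x,y,-.0011,.0039+.105); return np.array([s[0],s[1],.069+z])
robot.move_linear(P(-.091,.045),.02); f0=F(10); t=readout.get_time()
robot.move_linear(P(.015,.045),.025); print("corner",readout.get_time()-t,F(6)-f0)
robot.move_linear(P(.015,-.005),.024); print("mid",F(6)-f0)
robot.move_linear(P(.015,-.0565),.024); print("end",F(6)-f0,readout.get_time()-t)
snap("scene","s2")
robot.move_linear(P(.015,-.0565,.09),.06); robot.move_linear(P(.015,-.0565,.125),.12); print(readout.get_time())
S=load("s2");u=w2px(S,[[*blk(.015,-.055),.06]])[0].astype(int);cv2.imwrite("pics/s2c.png",cv2.resize(S["frame"][u[1]-35:u[1]+35,u[0]-35:u[0]+35],None,fx=6,fy=6,interpolation=cv2.INTER_CUBIC))
E
```

```text
corner 4.391599999999997 [ 0.56652287  0.10014443 -0.00073531]
mid [ 0.03531278 -0.17968983  0.10065199]
end [-0.08242118 -0.15256891  0.05603794] 9.075
29.4917
```

View pics/s2c.png

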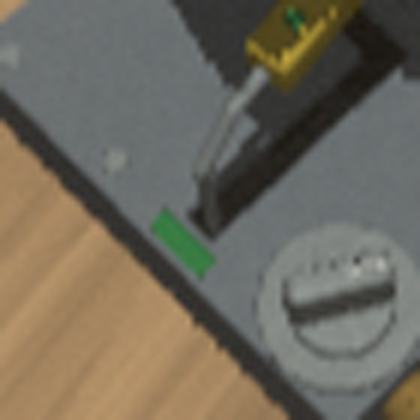

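The tip is down in the channel at the end, beside the green mark, and contact forces were near zero throughout. Next I'll return the probe to its cradle.

```bash
python3 - <<'E'
from tr import *
robot.goto([.5575,.1645,.19],D); f0=F(8)
robot.move_linear([.5575,.1645,.105],.1); robot.move_linear([.5575,.1645,.082],.03)
print("seat",F(8)-f0)
gripper_to(.55,40); robot.dwell(.15); print(F(5)-f0)
robot.move_linear([.5575,.1645,.17],.15)
robot.goto([.55,.20,.33],D); im=snap("wrist","wc2"); print(readout.get_time())
f=np.hstack([load(n)["frame"][115:280,280:370] for n in("wc","wc2")]);cv2.imwrite("pics/seat.png",cv2.resize(f,None,fx=3.5,fy=3.5,interpolation=cv2.INTER_NEAREST))
E
```

```text
seat [-0.74035469 -0.05292259  1.1917613 ]
[-0.07605745 -0.30756954  1.46874114]
34.7333
```

View pics/seat.png

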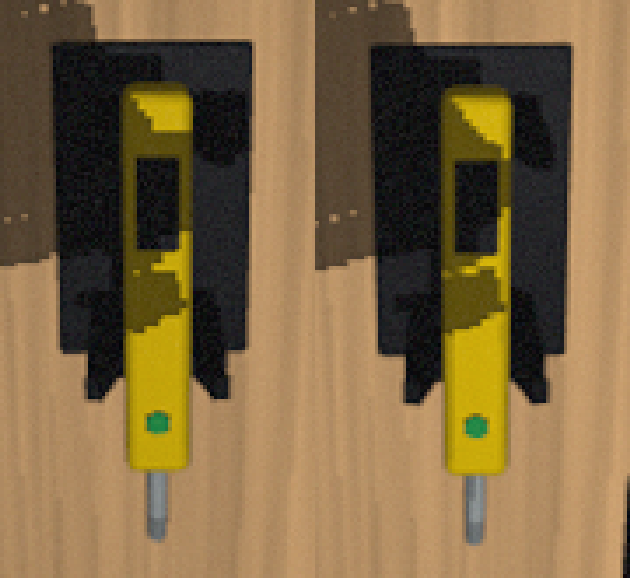

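The probe is seated exactly as before (the small uniform shift is the camera's). Next I'll take matched close views of the sleeve and the spigot from the same relative pose, so calibration bias cancels.

```bash
python3 - <<'E'
from tr import *
gripper_to(.85)
sp=blk(.075,.03); sl=[.547,-.3775]; out=[]
for n,p,z in(("vsp",sp,.095),("vsl",sl,.07)):
    robot.goto([p[0],p[1]+.03,z+.18],D); robot.dwell(.1); im=snap("wrist",n); u=w2px(im,[[*p,z]])[0]; print(n,p,u)
    x,y=u.astype(int); a=cv2.resize(im["frame"][y-49:y+49,x-49:x+49],None,fx=4,fy=4,interpolation=cv2.INTER_NEAREST); print(x-49,y-49); out.append(a)
cv2.imwrite("pics/vv.png",np.hstack(out)); print(readout.get_time())
im=load("vsl");f=im["frame"].astype(int); m=((f[...,2]>150)&(f[...,2]-f[...,0]>100)); m[300:]=0; c=np.argwhere(m)[:,::-1]; c=c[abs(c-w2px(im,[[*sl,.07]])[0]).max(1)<40]
e=cv2.fitEllipse(cv2.convexHull(c.astype(np.float32)));print(e,px2w(im,e[0],.07))
E
```

```text
vsp [ 0.67131596 -0.16451923] [318.04013362 204.45409485]
269 155
vsl [0.547, -0.3775] [317.2187772  204.30395875]
268 155
37.7333
((318.2069396972656, 205.22706604003906), (33.315269470214844, 36.651485443115234), 63.53050231933594) [[ 0.54801159 -0.37849644  0.07      ]]
```

View pics/vv.png

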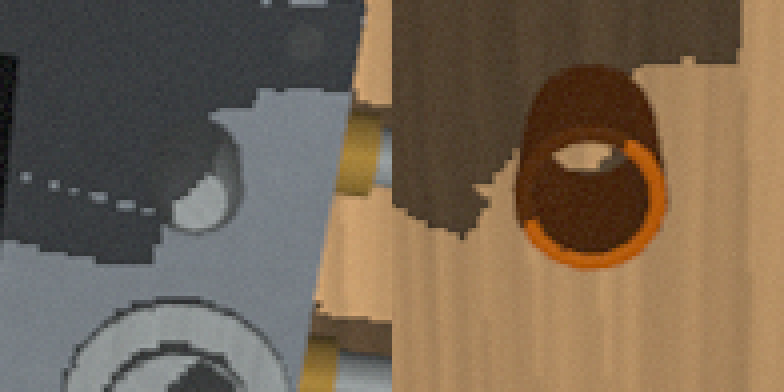

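The ring centre is at crop (200,198), about px (317.6,204.0). The spigot top disc is centred near crop (195,204.5), about px (317.2,205.6). That gives the sleeve at (0.5474,−0.3772) and the spigot at (0.6704,−0.1657). Grasping and placing now.

```bash
python3 - <<'E'
from tr import *
a=np.array([.5474,-.3772]); b=np.array([.6704,-.1657]); ez=np.array([0,0,1.])
robot.goto([*a,.14],D); robot.move_linear([*a,.039],.12); gripper_to(0,35); robot.dwell(.15)
print("w",readout.get_grip_width(),readout.get_ee_pos())
robot.move_linear([*a,.18],.2); print(readout.get_grip_width())
robot.goto([*b,.18],D); robot.dwell(.1); f0=F(10); print("f0",f0,readout.get_time())
robot.move_linear([*b,.130],.1)
p=np.array([*b,.130])
for z in (.126,.122,.118,.114,.110,.106,.103,.1015,.1005,.0995,.0985):
    p[2]=z; robot.move_linear(p,.05); f=F(6)-f0; print(z,f.round(1))
    if f[2]>4: break
print(readout.get_time(),readout.get_ee_pos())
E
```

```text
w 0.4472564696094251 [ 0.54795871 -0.37770612  0.04013245]
0.4490184682881329
f0 [ 0.05102735 -0.183615   -0.72024049] 41.8167
0.126 [-0.   0.1  0.5]
0.122 [-0.2  0.4  0.4]
0.118 [-0.   0.2  0.1]
0.114 [-0.2  0.6  0.1]
0.11 [-0.   0.1  0.3]
0.106 [ 0.   0.3 -0.2]
0.103 [-0.   0.2  0.1]
0.1015 [0.  0.  0.2]
0.1005 [0.3 0.  0.3]
0.0995 [-1.7  0.6  3.9]
0.0985 [-4.   0.8  8.1]
45.7667 [ 0.67062838 -0.16581186  0.10014289]
```

The sleeve slid on freely and bottomed at the expected height. Next I'll release, back off and check it numerically.

```bash
python3 - <<'E'
from tr import *
gripper_to(.75); robot.dwell(.2)
b=[.6704,-.1657]
robot.move_linear([*b,.21],.15); robot.goto([b[0],b[1]+.03,.31],D); robot.dwell(.2)
im=snap("wrist","fin"); f=im["frame"].astype(int); m=((f[...,2]>80)&(f[...,2]-f[...,0]>60)&(f[...,1]<f[...,2]*.6)); m[320:]=0
c=np.argwhere(m)[:,::-1]; c=c[abs(c-w2px(im,[[*b,.13]])[0]).max(1)<50]
lit=((f[...,2]>150)&(f[...,2]-f[...,0]>100)); l=np.argwhere(lit[:320])[:,::-1]; l=l[abs(l-w2px(im,[[*b,.13]])[0]).max(1)<50]
print(len(c),c.min(0),c.max(0),len(l),l.min(0),l.max(0))
t=np.linspace(0,6.28,60)
for z in(.13,.14,.06): q=w2px(im,np.c_[b[0]+.02*np.cos(t),b[1]+.02*np.sin(t),0*t+z]); print(z,q.min(0).round(1),q.max(0).round(1))
print(readout.get_time(),readout.get_force())
E
```

```text
453 [301 183] [338 222] 261 [311 183] [362 243]
0.13 [300.4 185.4] [340.  222.8]
0.14 [299.9 188.1] [340.6 226.5]
0.06 [303.6 169.7] [336.6 201.6]
47.975 [ 0.47418372  1.08319965 -0.4649307 ]
```

```bash
python3 -c "
from rig import *
print(workorder.close_job())"
```

```text
the job is handed in; nothing more can be done
None
```

I traced the seam from the red mark to the green mark, laid the probe back in its cradle, and pushed the sleeve fully home on the spigot; the job was handed in at about 48 s, but no verdict came back.

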